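# Take the cover off the pug mill's gear case

### The job

The pug mill's gear case needs greasing: with the screwdriver from the wooden stand (not with the gripper itself) turn both slotted cam fasteners a quarter turn anticlockwise so that their tabs swing clear of the cover panel. Stand the screwdriver back in its stand, lift the freed panel off by its handle and lay it flat in the middle of the round wooden bat, without dropping it and with its handle up. Leave the other things on the bench where they are.

Things in the scene. Friction and masses are not known exactly. Their poses are not given: they have to be found in the camera images.
- cam_a (a joint): turn of fastener a, rad, anticlockwise from above positive: 0 = locked (tab square over the panel), stop at 1.66; from about 1.2 the tab clears the panel; a good quarter turn (1.57) is wanted. Turns easily (0.015 N m) and stays where it is left
- head_a (a point): slotted steel head of fastener a on the case's left, +y end, 32 mm across, standing 12 mm above the case. Origin: centre of the head's top face. Its x axis runs along the screwdriver slot and toward the tab (tab 16 mm wide, 4.5 mm thick, tip 34 mm from the axis, below the slot); z up. Slot: right across the head, 6.5 mm wide (upper edge chamfered to 9.6 mm), 7 mm deep
- cam_b (a joint): turn of fastener b, rad, anticlockwise from above positive: 0 = locked (tab square over the panel), stop at 1.66; from about 1.2 the tab clears the panel; a good quarter turn (1.57) is wanted. Turns easily (0.015 N m) and stays where it is left
- head_b (a point): slotted steel head of fastener b on the case's right, -y end, 32 mm across, standing 12 mm above the case. Origin: centre of the head's top face. Its x axis runs along the screwdriver slot and toward the tab (tab 16 mm wide, 4.5 mm thick, tip 34 mm from the axis, below the slot); z up. Slot: right across the head, 6.5 mm wide (upper edge chamfered to 9.6 mm), 7 mm deep
- panel: aluminium cover panel, 110 mm (its x) x 150 mm (its y) x 5 mm, lying in a recess of the gear case with 2 mm play all round, its upper face level with the case top; about 0.4 kg; origin at the centre of its underside, z up. It lifts straight up once both tabs are clear
- panel_grip (a point): middle of the panel's bridge handle, 32 mm above the panel's underside: bar along the panel's y, 12 mm wide (x), 10 mm tall, 100 mm long, on 10 mm posts 45 mm either side of the middle; 22 mm clear space under it
- case: grey gear case fixed to the bench, 160 mm (its x) x 250 mm (its y) x 76 mm tall, shaft stub and feet at its x sides, a fastener 99 mm either side of the centre along y; origin under its centre, z up
- driver_grip (a point): middle of the screwdriver's square wooden handle (26 x 26 mm, 60 mm tall), on the tool's axis, 79 mm above the blade's tip; the tool stands upright, blade down, 0.15 kg. Axes: x along the blade's width, y across it (the handle's flats face x and y), z up the tool
- driver: the screwdriver; origin at the centre of the blade's end, on the tool's axis, axes as at driver_grip. Blade 16 mm wide (x), 3 mm thick (last 2 mm: 2 mm thick), 18 mm long; shank 10 mm thick; collar 44 mm across, 6 mm thick, right under the handle, its underside 43 mm above the tip
- stand: fixed wooden block 90 x 90 x 48 mm, a 28 mm square hole straight down through its middle, sides along the block's x and y; the screwdriver hangs in it with its collar resting on the top face, tip 5 mm above the bench; origin under its centre
- bat: round wooden bat, 250 mm across, 15 mm thick, fixed on the bench; origin at the centre of its underside
- jar: bystander, loose: amber glass jar with a steel lid, 64 mm across, 95 mm tall, origin at its foot
- bowl: bystander, loose: terracotta bowl, 124 mm across, 55 mm tall, origin at its foot
- mug: bystander, loose: white mug, 80 mm across, 85 mm tall, origin at its foot
- prop: bystander, loose: upright square kiln prop, 36 x 36 x 70 mm, origin at its foot
- cone_tin: bystander, loose: round steel tin, 90 mm across, 45 mm tall, origin at its foot

How it is judged:
By the outcome, as a careful person would: the job done as asked, in the order asked, and still so for the second after the job is handed in, with the robot touching nothing.
It also fails if it takes over 72 s, if anything falls off the work surface, if the arm or the gripper's body presses on something with over 40 N, if the wrist force passes 120 N, or if a joint passes its speed limit or range.

### The arm

A 7-joint arm with a two-finger parallel gripper is mounted at the origin on the work surface. World frame = base frame: x ahead of the robot, y to its left, z up, the work surface at z = 0. Lengths are in m, angles in rad, forces in N, time in s.
With the tool pointing down it reaches from about 0.425 to 0.875 m from the base axis. Payload 8.4 kg.
Tool frame: the origin (TCP) lies between the finger pads; the fingertips stand 8 mm ahead of it and the grasp point (between the pads) lies 11 mm behind it; z points along the fingers, y is the line along which they close (so a half turn about z gives the same grasp; the last joint's range is limited). The gripper opens to 87 mm and grips with 3 to 60 N. Pads are 19 mm wide; open, the fingers measure 117 mm over their backs; the gripper's body (75 mm by 190 mm) begins 51 mm behind the grasp point.
Start: joints at [1.235, 0.333, 0.04, 1.465, -0.013, 1.343, -0.059], TCP at [0.152, -0.632, 0.231] pointing down, gripper open.
Joint ranges: [-2.58, 2.58], [-0.38, 2.09], [-1.3, 1.39], [0.25, 2.4], [-1.5, 4.64], [0.08, 2.09], [-2.65, 2.65]. Speed limits (rad/s): [2.22, 2.22, 2.79, 2.79, 3.14, 3.14, 3.14].

### API

Orientations are given as a unit quaternion [x, y, z, w].
In Python, from station import * gives the robot as it stands. The module is installed in compiled form; this text tells all that it offers.
- The arm moves only by the shell command python3 -m crank 'ROWS' [FORCE]. ROWS is a JSON object of lists of equal length, an entry for each row: "claw": the opening, from 0 (shut) to 1 (fully open); "slide": the shift along the tool's x, y, z in cm, a list of three; "turn": the turn about the tool's z in rad. A call has 1 to 20 rows; each row is the pose to reach, as a shift and turn from the pose commanded when the call began, along the tool's axes at that moment; what a row does not reach only later rows make up. A row lasts 1/12 s, in which the tool goes at most 41.7 mm and 7.16 degrees, less where a joint would pass 70% of its speed; a pose out of reach is approached as far as the arm can. A call with a gripper value outside its range is refused whole. The fingers move at their own pace and stop on an object; FORCE is the grip in N (left out, the last holds). Time passes only in rows, so rows that repeat a pose let the fingers close. It gives the time, the measured TCP pose, the force, the opening and the grip force at its end, in the units of the state.
- sense(): the state, without advancing time (a new reading comes with each control period).
- get_image(name): name is "scene" or "top" or "wrist"; returns a dict with "image" (480x640x3 uint8, red, green, blue), "camera_matrix" (3x3 intrinsics, pixels), "position" and "rotation" of the camera in the world. Camera axes: x right, y up, looking along -z (the intrinsics and any distortion apply to the point x, -y, -z); pixel columns grow to the right and rows downward; lengths in m; the calibration is good to about 2 mm. A picture is of the moment at which its call begins. There is no depth.
- job_done(): hands the job in; it is judged then, once.
The state is a dict: "time": time; "joint_positions": joint angles; "joint_vel": joint speeds; "tau": joint torques, N m; "tool_pos": TCP position; "orientation": TCP orientation; "wrist_force": force on the tool from outside, world axes, zero at the start; "wrist_torque": the same for the moment, N m; "finger_gap": finger opening in m; "grip_force": force on a finger pad.
Only numpy, scipy, OpenCV 4.12 (cv2) and the standard library are available. Lean on these libraries where they do the work, as an engineer would, in place of code of your own. Each camera call takes 0.05 s, during which the arm holds its last target. There are 200 camera calls.

## Working session

There is one attempt and no reset: what is moved stays moved. The work goes in short steps, Python scripts to look and compute and a shell command to move; the robot and the scene stay as the last step left them, time stands still between calls to the robot, and variables do not carry over. Pictures are saved under pics/ and viewed, at most 10 in all, crops included, and the job is handed in when it is done.

```bash
mkdir -p pics
cat > h.py <<'E'
from station import *
import numpy as np, cv2
from scipy.spatial.transform import Rotation as R
def snap(cam,name,crop=None,scale=1):
    d=get_image(cam); im=d["image"][:,:,::-1]
    np.savez(f"pics/{name}.npz",K=d["camera_matrix"],p=d["position"],R=d["rotation"])
    cv2.imwrite(f"pics/{name}_full.png",im)
    if crop: x0,y0,x1,y1=crop; im=im[y0:y1,x0:x1]
    cv2.imwrite(f"pics/{name}.png",cv2.resize(im,None,fx=scale,fy=scale,interpolation=cv2.INTER_CUBIC))
    return d
def px(name,u,v,z):
    d=np.load(f"pics/{name}.npz"); K=d["K"]; Rm=d["R"]
    if Rm.shape!=(3,3): Rm=R.from_quat(Rm).as_matrix()
    r=np.linalg.inv(K)@[u,v,1]; r=Rm@[r[0],-r[1],-r[2]]
    return d["p"]+r*(z-d["p"][2])/r[2]
def go(P,yaw=None):
    "P: target tcp; yaw: wanted angle of tool y axis in world. prints slide(cm), turn"
    s=sense(); T=R.from_quat(s["orientation"]); p=np.array(s["tool_pos"])
    out=T.inv().apply(np.array(P)-p)*100
    ty=T.apply([0,1,0]); a=np.arctan2(ty[1],ty[0]); t=None
    if yaw is not None:
        t=-(yaw-a); t=(t+np.pi/2)%np.pi-np.pi/2
    print("slide",out.round(2),"turn",t,"yaw now",round(a,3),"tcp",p.round(4),"zaxis",T.apply([0,0,1]).round(3))
E
python3 - <<'E'
from h import *
d=snap("top","t0"); print(d["position"],d["rotation"],d["camera_matrix"]); d=snap("scene","s0");print(sense()); go([0.152,-.632,.231])
E
```

```text
[ 0.31602481 -0.03199179  1.26069931] [ 0.08307429 -0.07502348 -0.67191388  0.73212149] [[517.56383929   0.         316.16299391]
 [  0.         517.56383929 234.87598669]
 [  0.           0.           1.        ]]
{'time': 0.1, 'joint_positions': array([ 1.23482772,  0.33385781,  0.03985644,  1.46620588, -0.0134056 ,
        1.34327917, -0.05852113]), 'joint_vel': array([-2.88500692e-04, -2.38078174e-03,  1.54441646e-04, -1.92295706e-03,
       -5.10730007e-04, -1.23330478e-03,  6.40172678e-06]), 'tau': array([ 4.66523983e-03, -6.57795382e+01,  1.34038411e+00, -4.04707682e+01,
       -5.96386171e-02,  4.08438337e-02,  8.08455093e-05]), 'tool_pos': array([ 0.1523547 , -0.63146207,  0.22972533]), 'orientation': array([ 9.93001806e-01,  1.18096832e-01, -1.31532538e-04, -7.30475995e-04]), 'wrist_force': array([0.30958983, 0.61517635, 0.23385259]), 'wrist_torque': array([ 0.00295036, -0.01612212,  0.04123303]), 'grip_force': 0.0, 'finger_gap': 0.08659775979387091}
slide [-0.05  0.04 -0.13] turn None yaw now -1.334 tcp [ 0.1524 -0.6315  0.2297] zaxis [-0.     0.001 -1.   ]
```

View pics/t0.png

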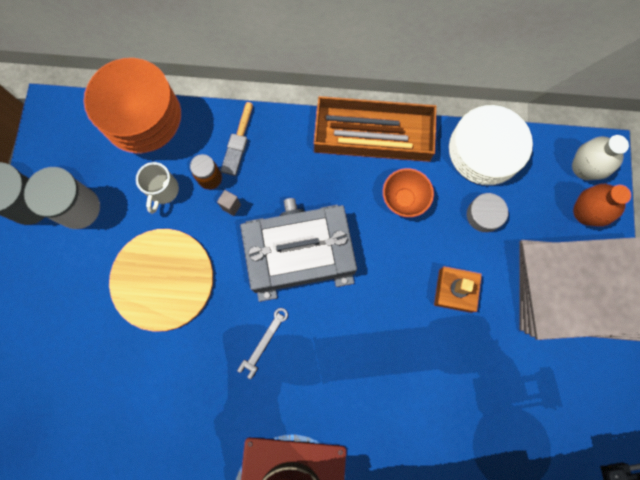

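The top view shows the bat at (161,279), the case at (299,247), the stand at (459,289) with the driver's handle on top near (467,285), and bystanders behind them. I'll enlarge the case and stand.

Run:
```python
import cv2
im=cv2.imread("pics/t0_full.png")
a=im[190:310,230:370]; b=im[255:325,425:495]
a=cv2.resize(a,None,fx=5,fy=5,interpolation=2); cv2.imwrite("pics/c0.png",a)
s=cv2.imread("pics/s0_full.png")
b=cv2.resize(b,None,fx=8,fy=8,interpolation=2); cv2.imwrite("pics/c1.png",b)
```

```text
(no output)
```

View pics/c0.png

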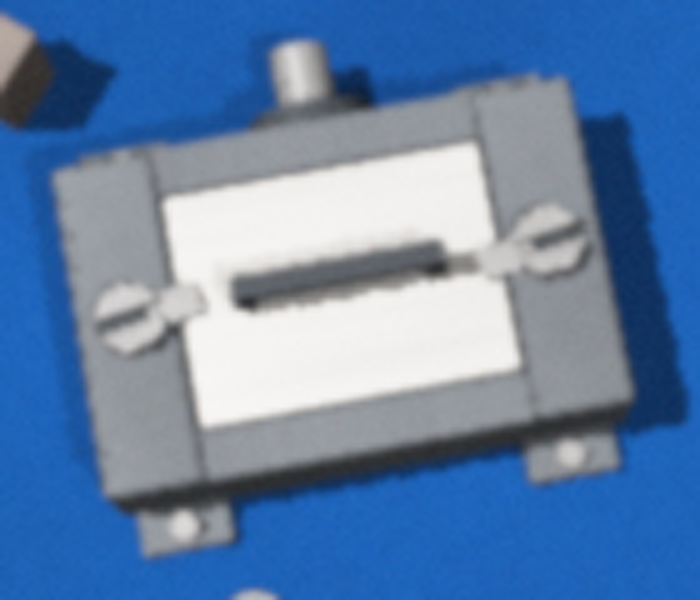

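View pics/c1.png

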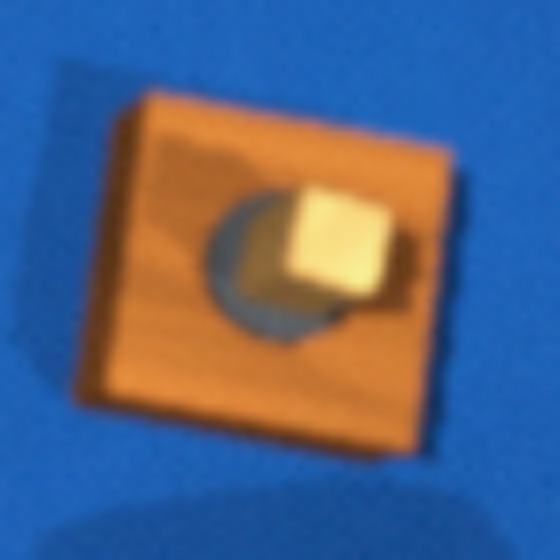

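The case crop shows head a at (255.6,253.8), head b at (339.8,238.0) and the handle bar from about (277,248) to (318,241). In the stand crop the driver handle's top centre is (467.6,285.2), and the block's top corners are clear.

Run:
```python
from h import *
A=px("t0",255.6,253.8,.088);B=px("t0",339.8,238,.088)
print("A",A,"B",B,np.linalg.norm(A-B),"mid",(A+B)/2,"dir",np.arctan2(*(A-B)[1::-1]))
h=[px("t0",230+u/5,190+v/5,.076+.032) for u,v in((233,287),(443,253))]; print("bar",h,np.linalg.norm(h[0]-h[1]),(h[0]+h[1])/2)
f=lambda u,v,z:px("t0",425+u/8,255+v/8,z)
D=f(341,242,.114);print("driver",D)
c=[f(*p,.048) for p in((152,92),(452,150),(415,452),(105,390))]
c.append(c[0]);print("stand",np.mean(c[:4],0),[ (np.linalg.norm(c[i+1]-c[i]).round(4),np.arctan2(*(c[i+1]-c[i])[1::-1]).round(3)) for i in range(4)])
c=[f(*p,.114) for p in((305,187),(393,208),(383,300),(290,275))]
c.append(c[0]);print("drv",np.mean(c[:4],0),[ (np.linalg.norm(c[i+1]-c[i]).round(4),np.arctan2(*(c[i+1]-c[i])[1::-1]).round(3)) for i in range(4)])
im=cv2.imread("pics/t0_full.png");hsv=cv2.cvtColor(im,cv2.COLOR_BGR2HSV)
m=((hsv[...,0]<35)&(hsv[...,1]>60)&(hsv[...,2]>140)).astype(np.uint8); m[:,230:]=0;m[:225]=0
k=max(cv2.findContours(m,0,1)[0],key=cv2.contourArea);print("bat px",cv2.fitEllipse(k));e=cv2.fitEllipse(k)[0];print("bat",px("t0",*e,.015))
print("prop",px("t0",230,200,.07))
```

```text
A [0.52593724 0.12832102 0.088     ] B [ 0.57971835 -0.06223696  0.088     ] 0.19800190232697729 mid [0.5528278  0.03304203 0.088     ] dir 1.8458713879056423
bar [array([0.54114117, 0.07968854, 0.108     ]), array([ 0.56504421, -0.01405372,  0.108     ])] 0.09674174561462827 [0.55309269 0.03281741 0.108     ]
driver [ 0.49089346 -0.35266931  0.114     ]
stand [ 0.49127133 -0.35374781  0.048     ] [(np.float64(0.0893), np.float64(-1.68)), (np.float64(0.0901), np.float64(3.037)), (np.float64(0.0908), np.float64(1.458)), (np.float64(0.0898), np.float64(-0.122))]
drv [ 0.4908276  -0.35315174  0.114     ] [(np.float64(0.0248), np.float64(-1.724)), (np.float64(0.026), np.float64(3.053)), (np.float64(0.0262), np.float64(1.389)), (np.float64(0.0252), np.float64(-0.142))]
bat px ((160.75497436523438, 279.68389892578125), (98.34652709960938, 104.8843994140625), 47.83882522583008)
bat [0.4559668 0.3601156 0.015    ]
prop [0.6543326  0.20660221 0.07      ]
```

Run:
```python
from h import *
go([.491,-.353,.19],-.112)
```

```text
slide [ 39.45 -19.12   4.  ] turn -1.2220501614350725 yaw now -1.334 tcp [ 0.1524 -0.6315  0.2297] zaxis [-0.     0.001 -1.   ]
```

```bash
python3 -m crank '{"claw":[1,1,1,1,1,1,1,1,1,1,1,1,1,1],"slide":[[3,-1.5,0],[6.5,-3.2,0],[10,-4.8,0],[13.5,-6.5,0],[17,-8.2,0],[20.5,-10,1],[24,-11.6,1],[27.5,-13.3,2],[31,-15,2],[34,-16.5,3],[37,-18,3.5],[39.45,-19.12,4],[39.45,-19.12,4],[39.45,-19.12,4]],"turn":[-0.1,-0.2,-0.3,-0.4,-0.5,-0.6,-0.7,-0.8,-0.9,-1.0,-1.1,-1.222,-1.222,-1.222]}' 20 | tail -c 600
python3 - <<'E'
from h import *
go([.491,-.353,.073],-.112); snap("wrist","w1"); snap("scene","s1")
E
```

```text
time: 1.27
tool_pos: [0.4921, -0.3516, 0.1897]
orientation: [0.745, 0.668, 0.0, -0.001]
wrist_force: [-0.4, -0.6, -0.5]
finger_gap: 0.0868
grip_force: 0.0
slide [-0.17 -0.08 11.67] turn 0.0031851231002528735 yaw now -0.109 tcp [ 0.4921 -0.3516  0.1897] zaxis [-0.001  0.001 -1.   ]
```

View pics/w1.png

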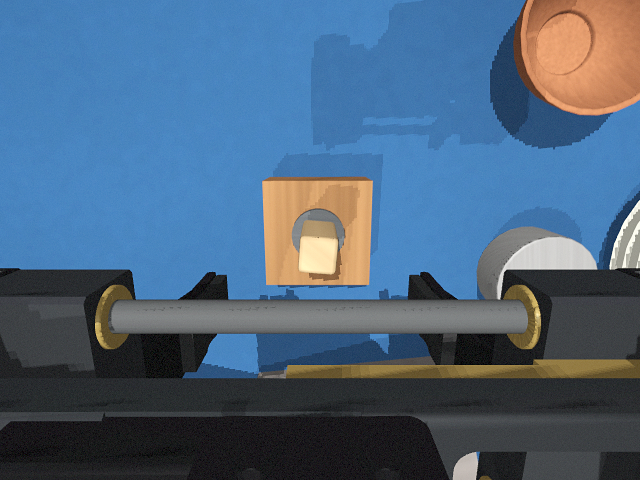

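The wrist view shows the stand at (318,231) and the driver handle's top at about (319,255), centred between the fingers.

Run:
```python
from h import *
im=cv2.imread("pics/w1_full.png");hsv=cv2.cvtColor(im,cv2.COLOR_BGR2HSV)
c=im[225:290,285:350]; 
m=((c[...,2]>225)&(c[...,0]>150)).astype(np.uint8)
k=max(cv2.findContours(m,0,1)[0],key=cv2.contourArea); r=cv2.minAreaRect(k); b=cv2.boxPoints(r)+[285,225]; print(r,b)
P=[px("w1",*q,.114) for q in b]; print(np.mean(P,0),[(np.linalg.norm(P[i]-P[i-1]).round(4),np.arctan2(*(P[i]-P[i-1])[1::-1]).round(3)) for i in range(4)])
q=[px("w1",*q,.048) for q in((263,181),(372,180),(371,285),(265,285))];print("stand",np.mean(q,0))
```

```text
((32.51268768310547, 29.822336196899414), (36.6209831237793, 35.053550720214844), 4.085616588592529) [[297.99999619 271.00000381]
 [300.4974575  236.03553295]
 [337.02537918 238.64466858]
 [334.52791595 273.60913849]]
[ 0.49229483 -0.35129836  0.114     ] [(np.float64(0.0246), np.float64(2.959)), (np.float64(0.0242), np.float64(1.382)), (np.float64(0.024), np.float64(-0.181)), (np.float64(0.0243), np.float64(-1.734))]
stand [ 0.49229454 -0.35279751  0.048     ]
```

```bash
python3 -m crank '{"claw":[1,1,1,1,1,1,0,0,0,0,0,0,0,0],"slide":[[0,0,3],[0,0,6],[0,0,9],[0,0,11.0],[0,0,11.67],[0,0,11.67],[0,0,11.67],[0,0,11.67],[0,0,11.67],[0,0,11.67],[0,0,11.67],[0,0,11.67],[0,0,11.67],[0,0,11.67]],"turn":[0.05,0.05,0.05,0.05,0.05,0.05,0.05,0.05,0.05,0.05,0.05,0.05,0.05,0.05]}' 30; python3 -m crank '{"claw":[0,0,0,0,0,0,0,0,0,0],"slide":[[0,0,-1],[0,0,-2.5],[0,0,-4.5],[0,0,-7],[0,0,-10],[0,0,-12],[0,0,-14],[0,0,-15],[0,0,-15],[0,0,-15]],"turn":[0,0,0,0,0,0,0,0,0,0]}' 40
python3 - <<'E'
from h import *
snap("scene","s2"); snap("wrist","w2"); snap("top","t2"); go([.5259,.1283,.26],.275)
d=np.load("pics/s2.npz"); s=sense()
def proj(n,P):
    d=np.load(f"pics/{n}.npz");Rm=d["R"] if d["R"].shape==(3,3) else R.from_quat(d["R"]).as_matrix()
    q=Rm.T@(np.array(P)-d["p"]); q=d["K"]@[q[0],-q[1],-q[2]]; return q[:2]/q[2]
tip=np.array(s["tool_pos"])+[0,0,.011-.079]
print("tip in",proj("s2",tip),proj("w2",tip),proj("t2",tip),np.linalg.norm(d["p"]-tip),d["K"][0,0])
im=cv2.imread("pics/s2_full.png");u,v=proj("s2",tip).astype(int)
x=max(u-60,0);y=max(v-80,0);cv2.imwrite("pics/c2.png",cv2.resize(im[y:y+110,x:x+120],None,fx=5,fy=5,interpolation=2));print(x,y)
E
```

```text
time: 2.53
tool_pos: [0.4912, -0.3534, 0.074]
orientation: [0.762, 0.648, 0.0, 0.0]
wrist_force: [0.6, -0.3, -0.0]
finger_gap: 0.0417
grip_force: 0.0
time: 3.37
tool_pos: [0.491, -0.3534, 0.2236]
orientation: [0.762, 0.648, -0.0, 0.0]
wrist_force: [-0.6, 0.6, -2.6]
finger_gap: 0.0251
grip_force: 39.8
slide [48.09 -4.27 -3.72] turn -0.43706352613097366 yaw now -0.162 tcp [ 0.4904 -0.3531  0.2222] zaxis [-0.002  0.002 -1.   ]
tip in [136.477606   280.35784027] [316.97265187 258.49827188] [473.12241076 283.10290206] 1.1348774369786399 605.9813008091891
76 200
```

View pics/c2.png

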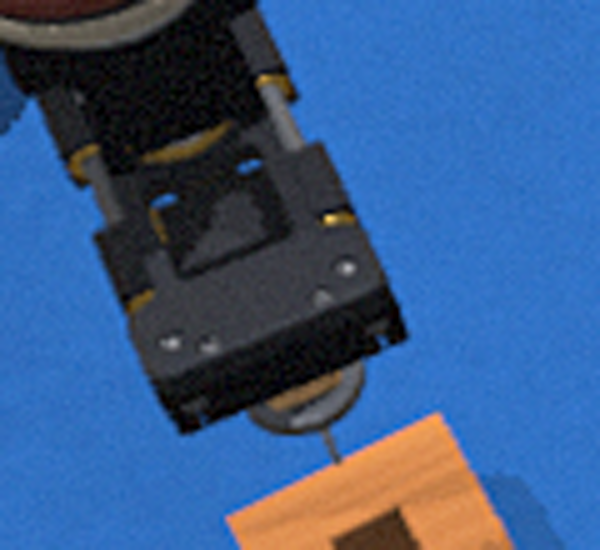

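The driver hangs from the gripper above the stand. Its blade is seen edge-on, with the tip at scene pixel (143,292.6), lower than predicted (the grip closed while lifting). I'll work out the tip height and the blade direction.

```bash
cat >> h.py <<'E'
def proj(n,P):
    d=np.load(f"pics/{n}.npz");Rm=d["R"] if d["R"].shape==(3,3) else R.from_quat(d["R"]).as_matrix()
    q=Rm.T@(np.array(P)-d["p"]); q=d["K"]@[q[0],-q[1],-q[2]]; return q[:2]/q[2]
E
python3 - <<'E'
from h import *
p=np.array(sense()["tool_pos"])
for z in np.arange(.11,.16,.01): print(z,proj("s2",[p[0],p[1],z]), "collar",proj("s2",[p[0],p[1],z+.043]))
c=np.load("pics/s2.npz")["p"]; d=p-c; print(c,"view az",np.arctan2(d[1],d[0]))
E
```

```text
0.11 [142.31603768 292.93000606] collar [136.63599945 280.69891623]
0.12 [141.02673027 290.15368061] collar [135.26262164 277.74155806]
0.13 [139.71857442 287.33676793] collar [133.86851482 274.73956318]
0.13999999999999999 [138.39115377 284.47837146] collar [132.45320613 271.6919133 ]
0.14999999999999997 [137.0440396  281.57756802] collar [131.01620818 268.59755896]
[ 1.14221116 -0.45016608  1.0781084 ] view az 2.993743933367357
```

The tip is about 11 cm below the TCP, so the grip holds only the top of the handle. The blade width runs along tool y. I'll set the driver back and regrip it lower.

```bash
python3 -m crank '{"claw":[0,0,0,0,0,0,0,0,0,0,0.55,0.55,0.55,0.55,0.55,0.55],"slide":[[0,0,2],[0,0,4],[0,0,6],[0,0,8],[0,0,9],[0,0,9.7],[0,0,10.2],[0,0,10.5],[0,0,10.5],[0,0,10.5],[0,0,10.5],[0,0,10.5],[0,0,10.5],[0,0,10.5],[0,0,10.5],[0,0,10.5]],"turn":[0,0,0,0,0,0,0,0,0,0,0,0,0,0,0,0]}' 40;  python3 - <<'E'
from h import *
snap("wrist","w3",(200,150,440,330),3);go([.491,-.353,.073])
E
```

```text
time: 4.85
tool_pos: [0.4912, -0.3535, 0.119]
orientation: [0.762, 0.648, 0.0, 0.0]
wrist_force: [-0.4, -0.3, 0.2]
finger_gap: 0.047
grip_force: 0.0
slide [ 0.04 -0.02  4.59] turn None yaw now -0.162 tcp [ 0.4911 -0.3534  0.1189] zaxis [ 0. -0. -1.]
```

View pics/w3.png

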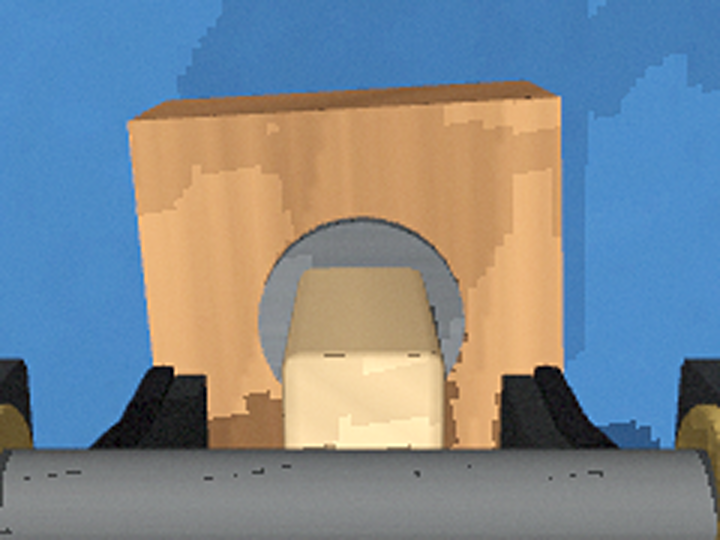

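The driver is seated upright in the stand and squared to the fingers, so I regrip at the middle of the handle.

```bash
python3 -m crank '{"claw":[0.55,0.55,0.55,0.55,0,0,0,0,0,0,0,0,0,0],"slide":[[0,0,2],[0,0,4],[0,0,4.6],[0,0,4.6],[0,0,4.6],[0,0,4.6],[0,0,4.6],[0,0,4.6],[0,0,4.6],[0,0,4.6],[0,0,4.6],[0,0,4.6],[0,0,4.6],[0,0,4.6]],"turn":[0,0,0,0,0,0,0,0,0,0,0,0,0,0]}' 40
```

```text
time: 6.07
tool_pos: [0.4916, -0.3538, 0.0738]
orientation: [0.762, 0.648, 0.0, 0.001]
wrist_force: [-0.0, -0.3, 6.2]
finger_gap: 0.0256
grip_force: 40.0
```

```bash
python3 -m crank '{"claw":[0,0,0,0,0,0,0,0],"slide":[[0,0,-2],[0,0,-5],[0,0,-8],[0,0,-11],[0,0,-14],[0,0,-16.5],[0,0,-16.5],[0,0,-16.5]],"turn":[0,0,0,0,0,0,0,0]}' 40;  python3 - <<'E'
from h import *
go([.5797,-.0622,.178],-1.296)
E
```

```text
time: 6.73
tool_pos: [0.4916, -0.3537, 0.239]
orientation: [0.762, 0.648, 0.0, 0.001]
wrist_force: [0.2, 0.3, -2.5]
finger_gap: 0.0256
grip_force: 40.0
slide [30.19  3.98  6.07] turn 1.1339960456400533 yaw now -0.162 tcp [ 0.4916 -0.3537  0.239 ] zaxis [ 0.002 -0.001 -1.   ]
```

```bash
python3 -m crank '{"claw":[0,0,0,0,0,0,0,0,0,0,0,0,0,0,0],"slide":[[2.5,0.3,0],[5.5,0.7,0],[8.5,1.1,0],[11.5,1.5,0],[14.5,1.9,0],[17.5,2.3,0],[20.5,2.7,0],[23.5,3.1,0],[26,3.4,0],[28.5,3.8,0],[30.19,3.98,2],[30.19,3.98,4],[30.19,3.98,6],[30.19,3.98,6.07],[30.19,3.98,6.07]],"turn":[0.1,0.2,0.3,0.4,0.5,0.6,0.7,0.8,0.9,1.0,1.08,1.134,1.134,1.134,1.134]}' 40;  python3 - <<'E'
from h import *
snap("wrist","w4");snap("scene","s4");snap("top","t4");go([.5797,-.0622,.178],-1.296)
t=np.array(sense()["tool_pos"])-[0,0,.0688]
a=cv2.imread("pics/s4_full.png");u,v=proj("s4",t).astype(int);print(u,v,proj("w4",t))
a=cv2.resize(a[v-50:v+30,u-45:u+45],(540,480),interpolation=2)
b=cv2.imread("pics/w4_full.png")[200:440,200:330+110]; b=cv2.resize(b,(240,240))
cv2.imwrite("pics/c4.png",np.hstack([a,cv2.resize(b,(260,480))]) if 0 else a); cv2.imwrite("pics/w4b.png",b)
E
```

```text
time: 7.98
tool_pos: [0.5775, -0.062, 0.175]
orientation: [0.991, 0.137, -0.002, -0.001]
wrist_force: [-0.2, -0.1, -1.1]
finger_gap: 0.0255
grip_force: 40.0
slide [0.01 0.01 0.01] turn -0.0002413462829131685 yaw now -1.296 tcp [ 0.5796 -0.0622  0.1781] zaxis [ 0.001 -0.    -1.   ]
296 244 [319.61721469 256.12532213]
```

View pics/c4.png

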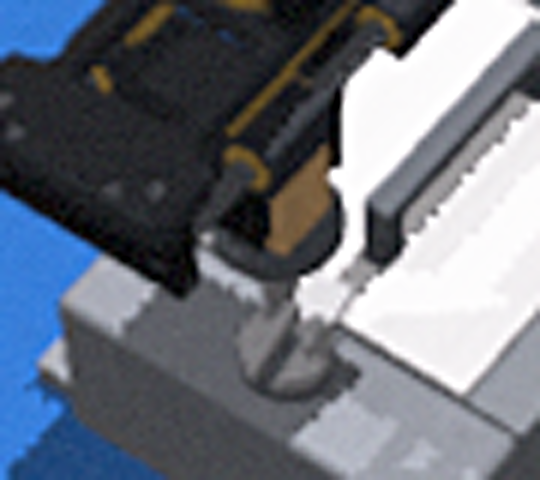

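The head of fastener b lies directly below the blade, its slot running toward the panel. I lower gently and watch the force.

```bash
python3 -m crank '{"claw":[0,0,0,0,0,0,0,0],"slide":[[-0.07,0,0.8],[-0.07,0,1.6],[-0.07,0,2.0],[-0.07,0,2.2],[-0.07,0,2.4],[-0.07,0,2.6],[-0.07,0,2.6],[-0.07,0,2.6]],"turn":[0,0,0,0,0,0,0,0]}' 40
```

```text
time: 8.8
tool_pos: [0.5786, -0.0619, 0.1512]
orientation: [0.991, 0.137, 0.0, -0.0]
wrist_force: [1.0, 0.6, -2.7]
finger_gap: 0.0261
grip_force: 40.0
```

Force stays low with the tip 5.6 mm below the head's top, so the blade is in the slot. Allowing for about 0.22 rad of slot play, I turn 1.82 anticlockwise, ease back and withdraw.

```bash
python3 -m crank '{"claw":[0,0,0,0,0,0,0,0,0,0,0,0,0,0,0,0,0,0,0],"slide":[[0,0,0],[0,0,0],[0,0,0],[0,0,0],[0,0,0],[0,0,0],[0,0,0],[0,0,0],[0,0,0],[0,0,0],[0,0,0],[0,0,0],[0,0,0],[0,0,0],[0,0,0],[0,0,0],[0,0,0],[0,0,0],[0,0,0]],"turn":[-0.11,-0.22,-0.33,-0.44,-0.55,-0.66,-0.77,-0.88,-0.99,-1.1,-1.21,-1.32,-1.43,-1.54,-1.65,-1.76,-1.82,-1.82,-1.82]}' 40; python3 -c "
from h import *
print(sense()['wrist_torque']);go([.5787,-.0619,.1512])"
```

```text
time: 10.38
tool_pos: [0.5788, -0.0629, 0.1515]
orientation: [0.501, 0.865, -0.0, 0.001]
wrist_force: [1.5, -2.5, -0.6]
finger_gap: 0.0256
grip_force: 40.0
[-0.65191431 -0.76247234 -0.0335543 ]
slide [0.09 0.04 0.03] turn None yaw now 0.521 tcp [ 0.5788 -0.0629  0.1515] zaxis [ 0.001 -0.001 -1.   ]
```

```bash
python3 -m crank '{"claw":[0,0,0,0,0,0,0,0,0,0],"slide":[[0,0,0],[0,0,0],[0,0,-1],[0,0,-2.5],[0,0,-4],[0,0,-5],[0,0,-6],[0,0,-7],[0,0,-7],[0,0,-7]],"turn":[0.1,0.2,0.2,0.2,0.2,0.2,0.2,0.2,0.2,0.2]}' 40
python3 - <<'E'
from h import *
snap("top","t5");snap("scene","s5",(250,160,390,280),5); go([.5259,.1283,.178],-1.296)
E
```

```text
time: 11.22
tool_pos: [0.5785, -0.0621, 0.2215]
orientation: [0.584, 0.812, 0.0, 0.0]
wrist_force: [0.1, 0.3, -2.1]
finger_gap: 0.0256
grip_force: 40.0
slide [19.71  1.13  4.25] turn -1.521477000162438 yaw now 0.324 tcp [ 0.578  -0.0621  0.2205] zaxis [-0.001  0.    -1.   ]
```

View pics/s5.png

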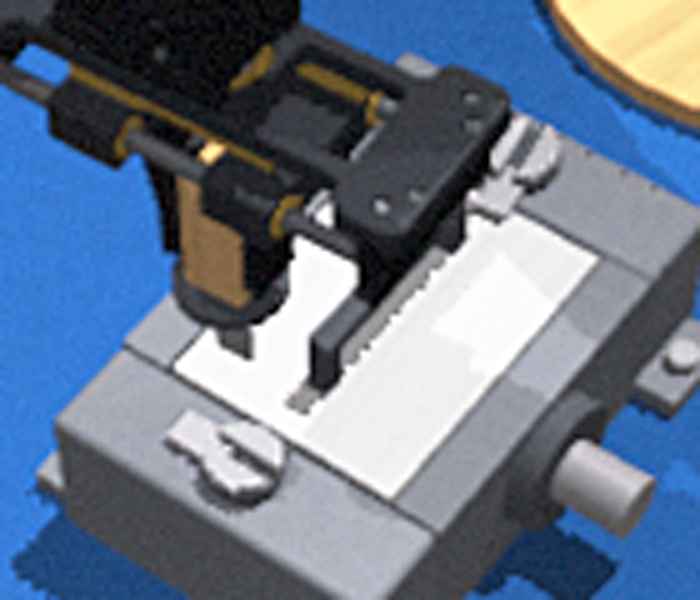

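Fastener b's tab now lies parallel to the panel edge and clear of it. Next is fastener a.

```bash
python3 -m crank '{"claw":[0,0,0,0,0,0,0,0,0,0,0,0,0,0,0,0,0,0,0],"slide":[[2,0.1,0],[4,0.2,0],[6,0.3,0],[8,0.4,0],[10,0.5,0],[12,0.6,0],[14,0.7,0],[15.5,0.8,0],[17,0.9,0],[18.5,1.0,0],[19.71,1.06,0],[19.71,1.06,0.5],[19.71,1.06,1],[19.71,1.06,2],[19.71,1.06,3],[19.71,1.06,4],[19.71,1.06,4.25],[19.71,1.06,4.25],[19.71,1.06,4.25]],"turn":[0.1,0.21,0.32,0.43,0.54,0.65,0.76,0.87,0.98,1.09,1.2,1.31,1.42,1.53,1.62,1.62,1.62,1.62,1.62]}' 40;  python3 -c "
from h import *
go([.5252,.1281,.1512],-1.296)"
```

```text
time: 12.9
tool_pos: [0.5257, 0.1281, 0.1787]
orientation: [0.99, 0.138, -0.0, -0.0]
wrist_force: [0.7, 1.0, -1.0]
finger_gap: 0.0261
grip_force: 40.0
slide [-0.05 -0.01  2.75] turn 0.0022057224846891987 yaw now -1.294 tcp [0.5257 0.1281 0.1787] zaxis [-0.  0. -1.]
```

```bash
python3 -m crank '{"claw":[0,0,0,0,0,0,0,0],"slide":[[0,0,0.8],[0,0,1.6],[0,0,2.0],[0,0,2.2],[0,0,2.4],[0,0,2.7],[0,0,2.7],[0,0,2.7]],"turn":[0,0,0,0,0,0,0,0]}' 40
```

```text
time: 13.57
tool_pos: [0.5258, 0.1282, 0.1517]
orientation: [0.991, 0.137, 0.0, -0.0]
wrist_force: [-0.1, 0.6, -2.5]
finger_gap: 0.026
grip_force: 40.0
```

```bash
python3 -m crank '{"claw":[0,0,0,0,0,0,0,0,0,0,0,0,0,0,0,0,0,0,0],"slide":[[0,0,0],[0,0,0],[0,0,0],[0,0,0],[0,0,0],[0,0,0],[0,0,0],[0,0,0],[0,0,0],[0,0,0],[0,0,0],[0,0,0],[0,0,0],[0,0,0],[0,0,0],[0,0,0],[0,0,0],[0,0,0],[0,0,0]],"turn":[-0.11,-0.22,-0.33,-0.44,-0.55,-0.66,-0.77,-0.88,-0.99,-1.1,-1.21,-1.32,-1.43,-1.54,-1.65,-1.76,-1.82,-1.82,-1.82]}' 40; python3 -m crank '{"claw":[0,0,0,0,0,0,0,0,0,0,0,0],"slide":[[0,0,0],[0,0,0],[0,0,-1],[0,0,-2.5],[0,0,-4],[0,0,-5],[0,0,-6],[0,0,-7],[0,0,-8],[0,0,-9],[0,0,-9],[0,0,-9]],"turn":[0.1,0.2,0.2,0.2,0.2,0.2,0.2,0.2,0.2,0.2,0.2,0.2]}' 40; python3 -c "
from h import *
go([.4914,-.3536,.2402],-.162)"
```

```text
time: 15.15
tool_pos: [0.5262, 0.1278, 0.152]
orientation: [0.501, 0.865, 0.0, 0.0]
wrist_force: [2.1, -1.8, -0.5]
finger_gap: 0.0258
grip_force: 40.0
time: 16.15
tool_pos: [0.5259, 0.1281, 0.242]
orientation: [0.584, 0.812, 0.0, 0.0]
wrist_force: [1.2, -0.6, -1.6]
finger_gap: 0.0259
grip_force: 40.0
slide [-44.57 -18.61   0.18] turn 0.4859540085931924 yaw now 0.324 tcp [0.5259 0.1281 0.242 ] zaxis [ 0.001  0.    -1.   ]
```

Now back to above the stand.

```bash
python3 -m crank '{"claw":[0,0,0,0,0,0,0,0,0,0,0,0,0,0,0,0,0,0,0],"slide":[[-2.8,-1.2,0],[-5.6,-2.3,0],[-8.4,-3.5,0],[-11.2,-4.7,0],[-14,-5.8,0],[-17,-7.1,0],[-20,-8.3,0],[-23,-9.6,0],[-26,-10.9,0],[-29,-12.1,0],[-32,-13.4,0],[-35,-14.6,0],[-38,-15.9,0],[-41,-17.1,0.1],[-43,-18,0.1],[-44.57,-18.61,0.18],[-44.57,-18.61,0.18],[-44.57,-18.61,0.18],[-44.57,-18.61,0.18]],"turn":[0.03,0.06,0.1,0.13,0.16,0.2,0.23,0.26,0.3,0.33,0.36,0.4,0.43,0.46,0.486,0.486,0.486,0.486,0.486]}' 40
python3 - <<'E'
from h import *
go([.4914,-.3536,.0738],-.162); snap("top","t6"); im=cv2.imread("pics/t6_full.png")
a=cv2.resize(im[215:275,235:365],None,fx=5,fy=5,interpolation=2); cv2.imwrite("pics/c6.png",a)
E
```

```text
time: 17.73
tool_pos: [0.4919, -0.3519, 0.2397]
orientation: [0.761, 0.649, 0.0, -0.0]
wrist_force: [0.4, 0.8, -0.6]
finger_gap: 0.0259
grip_force: 40.0
slide [-0.2  -0.02 16.59] turn 0.0025216872182263206 yaw now -0.159 tcp [ 0.4919 -0.3519  0.2397] zaxis [ 0.     0.001 -1.   ]
```

View pics/c6.png

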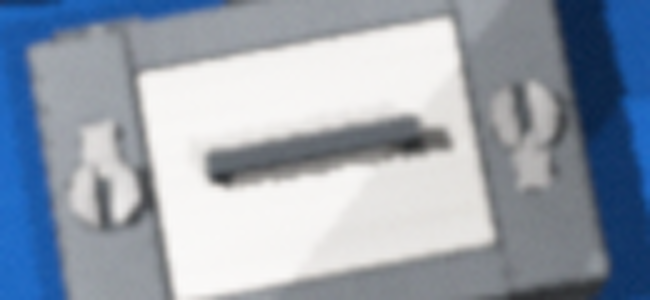

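Both tabs lie clear of the panel, each about a quarter turn. I stand the driver back in its block, release and retreat.

```bash
python3 -m crank '{"claw":[0,0,0,0,0,0,0,0,0,0,0,0,0.6,0.6,0.6,0.6,0.6,0.6,0.6],"slide":[[0,0,2],[0,0,5],[0,0,8],[0,0,11],[0,0,13],[0,0,14.5],[0,0,15.5],[0,0,16],[0,0,16.3],[0,0,16.5],[0,0,16.5],[0,0,16.5],[0,0,16.5],[0,0,16.5],[0,0,16.5],[0,0,16.5],[0,0,16.5],[0,0,16.5],[0,0,16.5]],"turn":[0,0,0,0,0,0,0,0,0,0,0,0,0,0,0,0,0,0,0]}' 40; python3 -m crank '{"claw":[0.6,0.6,0.6,0.6,0.6,0.6,0.6,0.6],"slide":[[0,0,-1.5],[0,0,-4],[0,0,-7],[0,0,-10],[0,0,-13],[0,0,-15],[0,0,-15],[0,0,-15]],"turn":[0,0,0,0,0,0,0,0]}'
python3 - <<'E'
from h import *
snap("wrist","w7",(200,130,440,310),3);go([.5530,.0330,.16],.275)
E
```

```text
time: 19.37
tool_pos: [0.4912, -0.3536, 0.0749]
orientation: [0.762, 0.648, 0.0, 0.0]
wrist_force: [0.3, -0.4, 0.4]
finger_gap: 0.0515
grip_force: 0.0
time: 20.03
tool_pos: [0.4917, -0.3539, 0.226]
orientation: [0.762, 0.648, 0.0, 0.001]
wrist_force: [-0.1, 0.7, 0.7]
finger_gap: 0.0522
grip_force: 0.0
slide [39.15 -0.13  6.46] turn -0.4370567866550361 yaw now -0.162 tcp [ 0.4911 -0.3536  0.2246] zaxis [-0. -0. -1.]
```

View pics/w7.png

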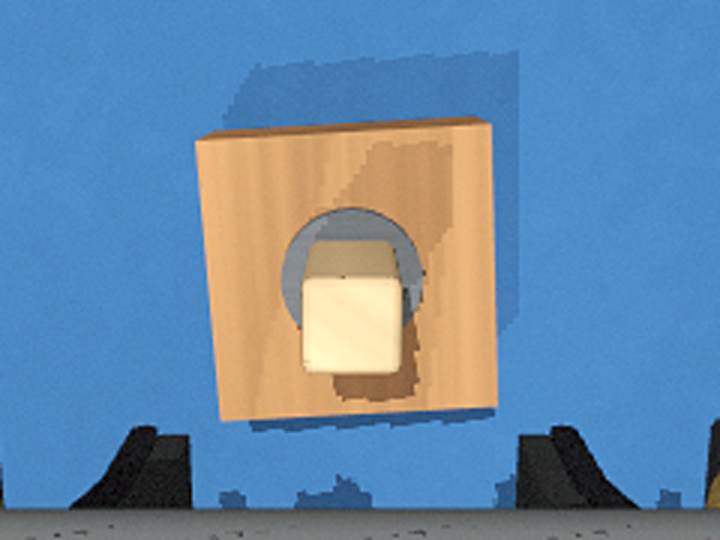

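The driver stands square in its hole, collar seated. Now the panel handle.

```bash
python3 -m crank '{"claw":[0.6,0.6,0.6,0.6,0.6,0.6,0.6,0.6,0.6,0.6,0.6,0.6,0.6,0.6,0.6,0.6],"slide":[[3,0,0],[6.5,0,0],[10,0,0],[13.5,0,0],[17,0,0],[20.5,0,0],[24,0,0],[27.5,0,0],[31,0,0],[34,-0.1,1],[37,-0.1,3],[39.15,-0.13,5],[39.15,-0.13,6.46],[39.15,-0.13,6.46],[39.15,-0.13,6.46],[39.15,-0.13,6.46]],"turn":[-0.04,-0.08,-0.12,-0.16,-0.2,-0.24,-0.28,-0.32,-0.36,-0.4,-0.437,-0.437,-0.437,-0.437,-0.437,-0.437]}'
python3 - <<'E'
from h import *
go([.5530,.0330,.092],.275)
E
```

```text
time: 21.42
tool_pos: [0.5531, 0.032, 0.1604]
orientation: [0.604, 0.797, -0.0, -0.0]
wrist_force: [0.6, -0.8, 0.7]
finger_gap: 0.0523
grip_force: 0.0
slide [0.1  0.02 6.84] turn -0.0013818611577960382 yaw now 0.274 tcp [0.5531 0.032  0.1604] zaxis [-0. -0. -1.]
```

```bash
python3 -m crank '{"claw":[0.6,0.6,0.6,0.6,0,0,0,0,0,0,0,0,0,0,0,0,0],"slide":[[0,0,2.5],[0,0,5],[0,0,6.8],[0,0,6.8],[0,0,6.8],[0,0,6.8],[0,0,6.8],[0,0,6.8],[0,0,6.8],[0,0,6.8],[0,0,6.8],[0,0,6.8],[0,0,6.8],[0,0,6.8],[0,0,6.8],[0,0,6.8],[0,0,6.8]],"turn":[0,0,0,0,0,0,0,0,0,0,0,0,0,0,0,0,0]}' 45; python3 -c "
from h import *
go([.4560,.3601,.0])"
```

```text
time: 22.83
tool_pos: [0.5533, 0.033, 0.0926]
orientation: [0.604, 0.797, 0.0, 0.0]
wrist_force: [0.0, -0.3, 5.6]
finger_gap: 0.0114
grip_force: 45.0
slide [34.13 -0.49  9.25] turn None yaw now 0.275 tcp [0.5533 0.033  0.0926] zaxis [ 0.001 -0.    -1.   ]
```

Gripped (gap 11.4 mm). I lift slowly and straight up.

```bash
python3 -m crank '{"claw":[0,0,0,0,0,0,0,0,0,0,0,0],"slide":[[0,0,-0.3],[0,0,-0.6],[0,0,-1],[0,0,-1.5],[0,0,-2.2],[0,0,-3],[0,0,-4],[0,0,-5.5],[0,0,-7],[0,0,-8],[0,0,-8],[0,0,-8]],"turn":[0,0,0,0,0,0,0,0,0,0,0,0]}' 45
python3 - <<'E'
from h import *
s=sense();print(s["wrist_force"],s["wrist_torque"]); go([.4560,.3601,.0366])
# bat recheck by scene picture
im=cv2.imread("pics/s5_full.png");hsv=cv2.cvtColor(im,cv2.COLOR_BGR2HSV)
m=((hsv[...,0]>8)&(hsv[...,0]<32)&(hsv[...,1]>60)&(hsv[...,2]>170)).astype(np.uint8)
k=max(cv2.findContours(m,0,1)[0],key=cv2.contourArea);x,y,w,h=cv2.boundingRect(k);print((x,y,w,h))
P=np.array([px("s5",*q[0],.015)[:2] for q in cv2.convexHull(k)],np.float32);print("bat from scene",cv2.minEnclosingCircle(P))
k2=px("t0",160.75,279.7,.015);print(k2,[np.linalg.norm(px("t0",*q,.015)-k2) for q in((110,279.7),(213,279.7),(160.75,230),(160.75,330))])
E
```

```text
time: 23.83
tool_pos: [0.5534, 0.0329, 0.1728]
orientation: [0.604, 0.797, 0.0, 0.001]
wrist_force: [0.5, -0.7, -2.7]
finger_gap: 0.0113
grip_force: 45.0
[ 0.48668374 -0.67774168 -2.69013937] [-0.01424715 -0.10068123  0.06971029]
slide [34.15 -0.5  13.6 ] turn None yaw now 0.275 tcp [0.5534 0.0329 0.1728] zaxis [ 0.001 -0.    -1.   ]
(283, 320, 177, 158)
bat from scene ((0.8744041919708252, -0.11512462794780731), 0.16885638236999512)
[0.45592691 0.36012163 0.015     ] [np.float64(0.12301393327322628), np.float64(0.12660454655072653), np.float64(0.12402215951772445), np.float64(0.12020557813394972)]
```

Panel is off the case, held firmly. Carry it to the bat.

```bash
python3 -m crank '{"claw":[0,0,0,0,0,0,0,0,0,0,0,0,0,0,0,0,0,0,0,0],"slide":[[0.8,0,0],[2.2,0,0],[4,0,0],[6,0,0],[8.2,-0.1,0],[10.4,-0.1,0],[12.6,-0.2,0],[14.8,-0.2,0],[17,-0.2,0],[19.2,-0.3,0],[21.4,-0.3,0],[23.6,-0.3,0],[25.8,-0.4,0],[28,-0.4,0],[30,-0.4,0.5],[31.8,-0.5,1],[33.2,-0.5,2],[34.15,-0.5,4],[34.15,-0.5,6],[34.15,-0.5,7]],"turn":[0,0,0,0,0,0,0,0,0,0,0,0,0,0,0,0,0,0,0,0]}' 45
python3 - <<'E'
from h import *
d=snap("top","t8"); im=d["image"]; go([.4560,.3601,.0366]); print(sense()["finger_gap"])
m=((im.min(2)>200)).astype(np.uint8); m[:,230:]=0; m[:215]=0
k=np.vstack([c for c in cv2.findContours(m,0,1)[0] if cv2.contourArea(c)>30] or [np.zeros((1,1,2),int)]); print("white px",cv2.minAreaRect(k))
k=max(cv2.findContours(((d["image"][215:300,240:360].min(2)>200)).astype(np.uint8),0,1)[0],key=cv2.contourArea,default=None); print("white left on case",0 if k is None else cv2.contourArea(k))
E
```

```text
time: 25.5
tool_pos: [0.4526, 0.3612, 0.0995]
orientation: [0.602, 0.798, -0.002, -0.001]
wrist_force: [-1.1, -0.9, -2.8]
finger_gap: 0.0112
grip_force: 45.0
slide [-0.06  0.36  6.18] turn None yaw now 0.277 tcp [0.4527 0.3599 0.0984] zaxis [-0.005 -0.003 -1.   ]
0.011171922820096835
white px ((170.9729766845703, 254.3378143310547), (9.86393928527832, 13.31631851196289), 80.53767395019531)
white left on case 1113.0
```

Run:
```python
from h import *
d=snap("top","t9"); im=d["image"]; old=cv2.imread("pics/t6_full.png")[:,:,::-1]
go([.4560,.3601,.0366]); 
def corners(c,z,yaw):
    ex=np.array([np.cos(yaw),np.sin(yaw),0]);ey=np.array([-ex[1],ex[0],0]); return [np.array([*c,z])+a*ex*.045+b*ey*.062 for a in(-1,0,1) for b in(-1,0,1)]
for P in corners((.553,.033),.076,.275):
    u,v=proj("t9",P).astype(int); print("case",u,v,im[v,u],old[v,u])
p=sense()["tool_pos"]
for P in corners(p[:2],p[2]-.0166,.275):
    u,v=proj("t9",P).astype(int); print("held",u,v,im[v,u],old[v,u])
```

```text
slide [-0.03  0.27  6.34] turn None yaw now 0.276 tcp [0.4535 0.3598 0.1001] zaxis [-0.004 -0.002 -1.   ]
case 327 260 [41 44 46] [229 227 225]
case 301 265 [ 95 100 106] [232 229 227]
case 275 270 [41 43 46] [249 248 247]
case 324 241 [206 204 203] [170 168 167]
case 298 246 [230 229 229] [91 92 95]
case 271 251 [111 111 112] [246 245 244]
case 320 223 [49 51 52] [245 244 242]
case 294 228 [54 56 58] [245 244 242]
case 268 233 [51 53 56] [246 245 243]
held 181 290 [47 27 24] [251 230 140]
held 154 295 [124  52  41] [250 239 155]
held 127 301 [155  66  52] [250 228 140]
held 178 271 [112 112 110] [249 219 130]
held 151 276 [86 35 28] [246 209 122]
held 124 281 [143  60  47] [250 225 134]
held 176 252 [249 248 247] [251 234 146]
held 149 257 [20 21 25] [245 207 124]
held 122 262 [115  49  40] [245 208 123]
```

The case is open and the panel is in hand; I lower it gently.

```bash
python3 -m crank '{"claw":[0,0,0,0,0,0,0,0,0,0,0],"slide":[[0,0,1],[0,0,2.5],[0,0,4],[0,0,5],[0,0,5.6],[0,0,5.9],[0,0,6.1],[0,0,6.3],[0,0,6.4],[0,0,6.4],[0,0,6.4]],"turn":[0,0,0,0,0,0,0,0,0,0,0]}' 45; python3 -c "
from h import *
go([.4560,.3601,.0366]);print(sense()['wrist_force'])"
```

```text
time: 26.52
tool_pos: [0.4557, 0.3604, 0.0386]
orientation: [0.604, 0.797, 0.0, 0.0]
wrist_force: [1.1, 0.6, -2.5]
finger_gap: 0.0114
grip_force: 45.0
slide [-0.04  0.02  0.2 ] turn None yaw now 0.275 tcp [0.4557 0.3604 0.0386] zaxis [ 0.  0. -1.]
[ 1.09143494  0.59583321 -2.52069066]
```

```bash
python3 -m crank '{"claw":[0,0,0,0,0],"slide":[[0,0,0.1],[0,0,0.15],[0,0,0.2],[0,0,0.23],[0,0,0.23]],"turn":[0,0,0,0,0]}' 45
```

```text
time: 26.93
tool_pos: [0.4556, 0.3603, 0.0366]
orientation: [0.604, 0.797, 0.0, 0.0]
wrist_force: [-3.0, -2.4, 4.8]
finger_gap: 0.0115
grip_force: 45.0
```

Contact (upward force). Release and retreat straight up.

```bash
python3 -m crank '{"claw":[0.1,0.2,0.3,0.45,0.6,0.6,0.6,0.6,0.6,0.6,0.6,0.6,0.6,0.6,0.6,0.6,0.6],"slide":[[0,0,0],[0,0,0],[0,0,0],[0,0,0],[0,0,0],[0,0,0],[0,0,0],[0,0,0],[0,0,0],[0,0,-1],[0,0,-3],[0,0,-6],[0,0,-9],[0,0,-12],[0,0,-15],[0,0,-16],[0,0,-16]],"turn":[0,0,0,0,0,0,0,0,0,0,0,0,0,0,0,0,0]}'
python3 - <<'E'
from h import *
d=snap("wrist","w10"); im=d["image"]
m=(im.min(2)>190).astype(np.uint8)
for n in ("w10",):
    ex=np.array([np.cos(.275),np.sin(.275),0]);ey=np.array([-ex[1],ex[0],0])
    for a in(-.049,.049):
        for b in(-.069,-.035,.035,.069):
            u,v=proj(n,np.array([.456,.36,.02])+a*ex+b*ey).astype(int); print(a,b,u,v,im[v,u] if 0<=v<480 and 0<=u<640 else None)
k=max(cv2.findContours(m,0,1)[0],key=cv2.contourArea); print(cv2.contourArea(k),cv2.boundingRect(k))
r=cv2.minAreaRect(k);P=[px("w10",*q,.02) for q in cv2.boxPoints(r)];print(np.round(P,3),np.mean(P,0))
E
```

```text
time: 28.35
tool_pos: [0.4565, 0.3616, 0.1997]
orientation: [0.603, 0.797, 0.003, 0.001]
wrist_force: [-0.5, 0.1, -0.2]
finger_gap: 0.0524
grip_force: 0.0
-0.049 -0.069 265 293 [194 192 190]
-0.049 -0.035 264 261 [197 197 194]
-0.049 0.035 261 188 [223 221 218]
-0.049 0.069 260 150 [228 227 223]
0.049 -0.069 364 293 [197 195 191]
0.049 -0.035 365 260 [195 192 191]
0.049 0.035 368 188 [195 193 189]
0.049 0.069 369 150 [203 202 199]
12812.5 (254, 143, 122, 155)
[[0.383 0.418 0.02 ]
 [0.487 0.447 0.02 ]
 [0.533 0.306 0.02 ]
 [0.417 0.274 0.02 ]] [0.4552447  0.36130073 0.02      ]
```

```bash
python3 -c "
from station import *
print(job_done())"
```

```text
the job is handed in; nothing more can be done
None
```

I turned both fasteners about a quarter turn, stood the screwdriver back in its stand, and laid the panel flat, handle up, in the middle of the bat. The job is handed in, finished at about 28 s of the 72 s allowed; I gripped the screwdriver too high at first and regripped it in the stand, and I checked the panel's final position by numbers rather than by a picture.

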